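# Pin the strongbox door shut

## Task

The recovered strongbox is to be locked for storage. Take the long slim pin with the tall round knob out of the pin rack and put it down through the upper ear of the box's fork, the eye of the door tongue and the lower ear, fully home so that its flange rests on the upper ear, and let go of it.

Things in the scene. Friction and masses are not known exactly. Their poses are not given: they have to be found in the camera images.
- pin_knob (a point): Long slim steel pin, about 160 g, hanging upright in the rack by its flange. This point: middle of its round knob (24 mm diameter, 40 mm tall), the part to grip. Under the knob a flange, 44 mm diameter, 6 mm thick, its underside 26 mm below this point; then the shank, 12 mm diameter, 75 mm long. z points up along the pin. The other two pins in the rack have short shanks and low heads.
- pin_tip (a point): The tapered lower end of the same pin's shank, 101 mm straight below pin_knob along the pin; z as for pin_knob.
- fork_hole (a point): Centre of the upper ear's hole, on its top face, 140 mm up. Two round level ears (56 mm diameter, 8 mm thick, top faces 140 and 100 mm up) and the tongue's like eye between (top 120 mm) have 26 mm holes in line. z up the hole axis, y away from the fixed rusty box (240 x 200 x 140 mm), whose face is 65 mm behind. Pin home: pin_knob 26 mm above this point. A 40 mm handle on the box is 175 mm behind.
- rack: Fixed open aluminium rack, 240 x 60 mm; its origin is on the table under its middle, its top plate is 110 mm up. x runs along its three holes, 85 mm apart, each with a pin; the long pin may be in any. The other pins' heads, one a round button, one square, end 18 to 24 mm above the plate.
Not all that is in view belongs to the job. What is shaped like the part that bears pin_knob but pink or purple is not meant.

How it is judged:
At the end, for the whole second after the job is handed in: The long pin stands through the upper ear, the tongue's eye and the lower ear: flange down on the upper ear to within 6 mm, knob and tip within 13 mm of the hole axis, upright within 10 degrees, released (z of pin_knob in the frame of fork_hole between 0.02 and 0.032 m and horizontal distance between each of pin_knob, pin_tip and fork_hole below 0.013 m and z of pin_tip in the frame of fork_hole below -0.067 m and angle between pin_knob's own z axis and vertical below 0.17 rad); the robot touches nothing.
It also fails if it takes over 38 s, if anything falls off the work surface, if the arm or the gripper's body presses on something with over 40 N, if the wrist force passes 120 N, or if a joint passes its speed limit or range.

## Robot

A 7-joint arm with a two-finger parallel gripper is mounted at the origin on the work surface. World frame = base frame: x ahead of the robot, y to its left, z up, the work surface at z = 0. Lengths are in m, angles in rad, forces in N, time in s.
With the tool pointing down it reaches from about 0.4 to 0.85 m from the base axis. Payload 4.5 kg.
Tool frame: the origin (TCP) lies where the fingers leave the gripper's body, on its centre line; the fingertips stand 64 mm ahead of it and the grasp point (between the pads) lies 45 mm ahead of it; z points along the fingers, y is the direction in which the jaws open and shut (so a half turn about z gives the same grasp; the last joint's range is limited). The gripper opens to 88 mm and grips with 3 to 60 N. Pads are 18 mm wide; open, the fingers measure 123 mm over their backs; the gripper's body (75 mm by 187 mm) begins 45 mm behind the grasp point.
Start: joints at [-1.244, 0.689, -0.195, 1.565, 0.157, 0.902, -0.215], TCP at [0.18, 0.598, 0.303] pointing down, gripper open.
Joint ranges: [-3.01, 3.01], [-0.46, 2.08], [-1.47, 1.51], [0.13, 2.56], [-1, 4.14], [0.04, 2.09], [-2.66, 2.66]. Speed limits (rad/s): [2.57, 2.57, 3.14, 3.14, 3.14, 3.14, 3.14].

## Interface

Orientations are given as a unit quaternion [x, y, z, w].
In Python, from plant import monitor, snapshot, workorder, finder gives the robot as it stands.
- The arm moves only by the tool carry_out, never from a script. Its argument "motion" is one flat list of numbers, 6 for each row, row after row: the shift along the tool's x, y, z in cm, then the turn, a rotation vector about the tool's x, y, z in rad. In form: [x, y, z, rx, ry, rz, x, y, z, rx, ry, rz, ...]. A call has 1 to 8 rows; each row shifts and turns the commanded pose from where the row before left it, along the tool's axes as they then stand; what a row does not reach is not made up. A row lasts 1/8 s, in which the tool goes at most 62.5 mm and 10.7 degrees, less where a joint would pass 70% of its speed; a pose out of reach is approached as far as the arm can. A call with a gripper value outside its range is refused whole. "hand" is the finger opening in cm, from 0 to 8.81, set as the call begins (left out, the last holds). The fingers move at their own pace and stop on an object; "grip_force" is the grip in N (left out, the last holds). Time passes only in rows, so rows that do not move let the fingers close. It gives the time, the measured TCP pose, the force and the opening at its end, in the units of the state.
- monitor.get_state(): the state, without advancing time (a new reading comes with each control period).
- snapshot(name): name is "scene" or "top"; returns a dict with "frame" (384x512x3 uint8, red, green, blue), "range_z" (384x512 float32, m along the optical axis (not along the pixel's ray), 0 where there is no reading), "fx", "fy", "cx", "cy" (pixels), "rvec" (rotation vector, rad) and "tvec" (3), from world to camera coordinates, as OpenCV has them. Camera axes: x right, y down, z forward; pixel columns grow to the right and rows downward; lengths in m; the calibration is good to about 2 mm. A picture is of the moment at which its call begins.
- workorder.finish_job(): hands the job in, once; it reports no verdict.
Trained networks look in a picture, given as the dict that the camera call returned (one of the last four; its "shot" number tells which), for a name from the list of things; names that differ only in an ending like _2 or _b are one class to them, and where a whole thing is asked for, a point or a joint stands for the part that bears it (a point fixed in the world has none). Each returns a list of dicts, best first, with "p" (0 to 1); they miss things now and then, are a little off and sometimes report something else, mostly with a low value. They report only what shows in the picture. A call takes as long as a camera call. They do not tell look-alikes from the thing itself.
- finder.masks_of(picture, thing): "pixels" (384x512 bool, what is visible of it) and "extent" ([left, top, right, bottom] in pixels, round what is visible of it).
The state is a dict: "clock": time; "q": joint angles; "qd": joint speeds; "joint_torque": joint torques, N m; "tool_pos": TCP position; "eef_rot": TCP orientation; "contact_force": force on the tool from outside, world axes, zero at the start; "moment": the same for the moment, N m; "opening": opening from 0.0 (shut) to 1.0 (fully open).
Only numpy, scipy, OpenCV 4.12 (cv2) and the standard library are available. Lean on these libraries where they do the work, as an engineer would, in place of code of your own. Each camera call takes 0.05 s, during which the arm holds its last target. There are 200 camera calls.

## Working session

There is one attempt and no reset: what is moved stays moved. The work goes in short steps, Python scripts to look and compute and a tool call to move; the robot and the scene stay as the last step left them, time stands still between calls to the robot, and variables do not carry over. Pictures are saved under pics/ and viewed, about 8 in all and at most 12, crops included, and the job is handed in when it is done.

Besides the shell and the picture viewer there is one more tool, called after "Emit:" as a command line: name --argument value ..., lists and objects as JSON in quotes. carry_out: Moves the arm, as the interface text tells. Its arguments: {"type":"object","properties":{"motion":{"type":"array"},"hand":{"type":"number"},"grip_force":{"type":"number"}},"required":["motion"]}

```bash
mkdir -p pics; ls; cat > h.py <<'E'
import numpy as np, cv2
from plant import monitor, snapshot, workorder, finder
def T(p):
    R=cv2.Rodrigues(np.array(p["rvec"],float))[0]; return R,np.array(p["tvec"],float).ravel()
def cloud(p):
    z=p["range_z"].astype(float); v,u=np.mgrid[:384,:512]
    c=np.stack([(u-p["cx"])/p["fx"]*z,(v-p["cy"])/p["fy"]*z,z],-1)
    R,t=T(p); w=(c-t)@R; w[z==0]=np.nan; return w
def save(p,n,box=None,s=1):
    im=p["frame"][...,::-1]
    if box: im=im[box[1]:box[3],box[0]:box[2]]
    cv2.imwrite("pics/"+n,cv2.resize(im,None,fx=s,fy=s,interpolation=cv2.INTER_CUBIC))
E
python3 - <<'E'
from h import *
ims=[]
for n in("scene","top"):
    p=snapshot(n); w=cloud(p); ims.append(p["frame"][...,::-1])
    R,t=T(p); print(n,"cam",(-R.T@t).round(3),p["fx"])
    for th in("pin_knob","rack","fork_hole"):
        for r in finder.masks_of(p,th)[:4]:
            m=r["pixels"]; q=w[m]; q=q[~np.isnan(q[:,0])]
            print(th,round(r["p"],2),[int(e) for e in r["extent"]],m.sum(),np.nanmedian(q,0).round(3) if len(q) else 0,q.min(0).round(3) if len(q) else 0,q.max(0).round(3) if len(q) else 0)
    np.save(n+".npy",w)
    save(p,n+"0.png",s=1.5)
s=monitor.get_state(); print(s)
E
```

```text
pics
scene cam [0.808 0.275 0.692] 380.81606138436496
pin_knob 0.97 [216, 214, 243, 245] 591 [0.653 0.065 0.084] [ 0.602 -0.001 -0.   ] [0.671 0.082 0.126]
pin_knob 0.94 [258, 285, 284, 312] 582 [0.69  0.199 0.084] [0.664 0.174 0.   ] [0.706 0.216 0.125]
pin_knob 0.66 [349, 287, 374, 317] 628 [0.6   0.3   0.084] [0.576 0.279 0.02 ] [0.615 0.321 0.125]
pin_knob 0.57 [286, 216, 312, 251] 621 [0.592 0.163 0.119] [0.554 0.137 0.109] [0.608 0.182 0.161]
rack 0.86 [269, 168, 399, 275] 4876 [0.523 0.188 0.111] [ 0.382  0.123 -0.   ] [0.628 0.242 0.135]
fork_hole 0.58 [66, 42, 251, 196] 15760 [ 0.578 -0.177  0.141] [ 0.337 -0.498 -0.001] [ 0.699 -0.048  0.183]
top cam [0.437 0.098 0.775] 383.28349490576977
pin_knob 0.93 [266, 118, 291, 139] 424 [0.644 0.058 0.083] [0.628 0.037 0.017] [0.671 0.079 0.124]
pin_knob 0.88 [137, 152, 162, 170] 443 [0.588 0.294 0.084] [0.572 0.278 0.   ] [0.62  0.322 0.125]
pin_knob 0.67 [212, 146, 234, 172] 459 [0.582 0.156 0.118] [0.566 0.139 0.109] [0.609 0.179 0.16 ]
pin_knob 0.66 [198, 99, 216, 122] 422 [0.677 0.192 0.084] [ 0.663  0.174 -0.002] [0.705 0.215 0
[... 228 characters left out ...]
, 'q': array([-1.24417424,  0.68923719, -0.19458984,  1.56542753,  0.15731578,
        0.90248211, -0.21512017]), 'qd': array([-8.50191902e-04, -7.50880114e-04, -1.09021167e-03, -9.19949286e-05,
        8.89365064e-04,  5.22324120e-04, -9.62593720e-04]), 'joint_torque': array([ 1.61467990e-03, -5.26964736e+01, -1.26456913e+00, -1.53500712e+01,
       -5.19773690e-02,  1.70414885e-03,  8.90582533e-05]), 'tool_pos': array([0.18038293, 0.59835838, 0.30262268]), 'eef_rot': array([ 1.45878718e-01,  9.89302478e-01, -8.37063406e-05, -5.62141237e-06]), 'contact_force': array([-0.16991107, -0.44027707, -0.87482131]), 'moment': array([0.06422611, 0.00798017, 0.02771496]), 'opening': 1.000122100935786}
```

View pics/scene0.png

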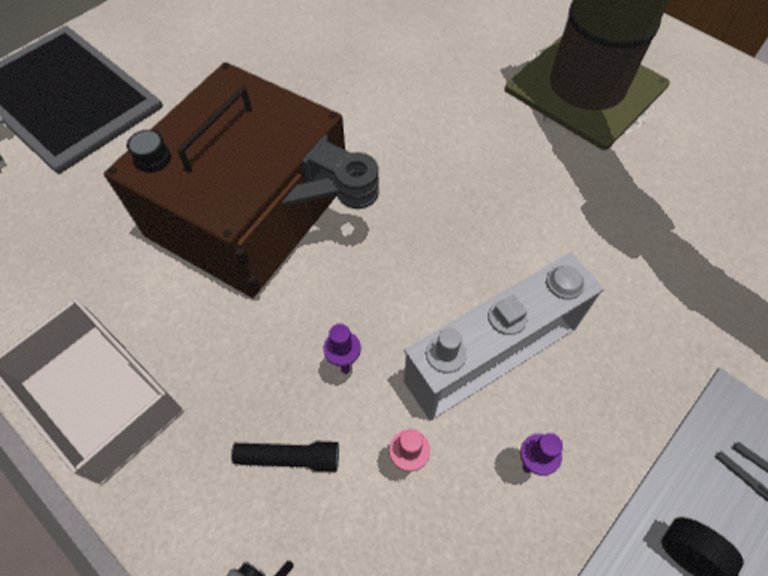

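View pics/top0.png

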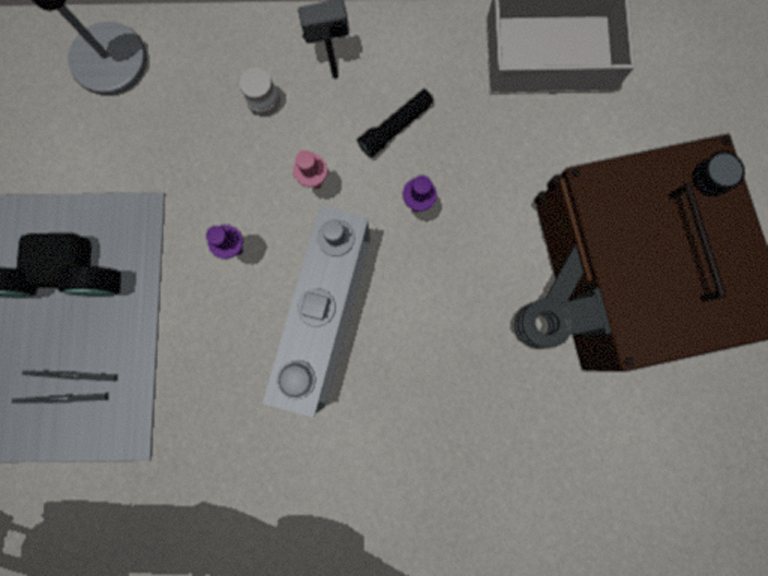

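The knob candidates are:
- grey pin at scene (298,232), top (223,158)
- purple pins at scene (228,230) and (362,302)
- pink pin at scene (273,300)

Only the grey one hangs in the rack by its flange and has a tall round knob, so it fits. The fork ear is at scene (238,114), top (363,215). I'll measure both and confirm the knob with a crop.

```bash
python3 - <<'E'
from h import *
crops=[]
def plane(p,uv,z0):
    R,t=T(p); C=-R.T@t
    d=np.c_[(uv[:,0]-p["cx"])/p["fx"],(uv[:,1]-p["cy"])/p["fy"],np.ones(len(uv))]@R
    return C+d*((z0-C[2])/d[:,2])[:,None]
for n,k,e in(("scene",(298,232),(238,114)),("top",(223,158),(363,215))):
    p=snapshot(n); w=cloud(p); v,u=np.mgrid[:384,:512]
    near=lambda c,r:(abs(u-c[0])<r)&(abs(v-c[1])<r)
    m=near(k,20)&(w[...,2]>.147)
    uv=np.c_[u[m],v[m]].astype(float); q=w[m]
    print(n,"knob top z",np.median(q[:,2]).round(4),q[:,2].max().round(4),"xy",q[:,:2].mean(0).round(4),(q.max(0)-q.min(0)).round(3),m.sum())
    m2=near(k,20)&(w[...,2]>.1125)&(w[...,2]<.12); q=w[m2]; print(" flange",np.median(q,0).round(4), cv2.minEnclosingCircle(q[:,:2].astype(np.float32)*1000))
    E=near(e,30)&(abs(w[...,2]-.14)<.005); print(" ear z",np.median(w[E][:,2]).round(4))
    h=(~E&near(e,30)).astype(np.uint8); nl,l,s,c=cv2.connectedComponentsWithStats(h,connectivity=4)
    for i in range(1,nl):
        if 30<s[i,4]<600 and np.hypot(*(c[i]-e))<15:
            P=plane(p,np.c_[u[l==i],v[l==i]].astype(float),float(np.median(w[E][:,2])))
            print(" hole",s[i],c[i].round(1),P.mean(0).round(4),(P.max(0)-P.min(0)).round(4))
    cnt=E&near(e,22); q=w[cnt]
    cr=p["frame"][k[1]-28:k[1]+28,k[0]-28:k[0]+28,::-1], p["frame"][e[1]-28:e[1]+28,e[0]-28:e[0]+28,::-1]
    crops.append(np.hstack([cv2.resize(x,(280,280),interpolation=cv2.INTER_CUBIC) for x in cr]))
    # rack top
    m=(abs(w[...,2]-.11)<.003)&(abs(w[...,0]-.5)<.15)&(abs(w[...,1]-.18)<.1)
    print(" rack",cv2.minAreaRect((w[m][:,:2]*1000).astype(np.float32)))
    # box top
    m=(abs(w[...,2]-.14)<.004)&(w[...,1]<-.03); print(" box+",cv2.minAreaRect((w[m][:,:2]*1000).astype(np.float32)))
cv2.imwrite("pics/crop.png",np.vstack(crops))
E
```

```text
scene knob top z 0.157 0.1612 xy [0.5883 0.161 ] [0.024 0.023 0.014] 201
 flange [0.5918 0.1655 0.1168] ((576.2569580078125, 160.67681884765625), 44.378414154052734)
 ear z 0.1414
 hole [231 109  13   9  91] [237.1 112.9] [ 0.483  -0.074   0.1414] [0.0218 0.021  0.    ]
 rack ((504.2168884277344, 182.55276489257812), (61.20462417602539, 240.88047790527344), 74.61032104492188)
 box+ ((358.0921630859375, -193.0113525390625), (299.82403564453125, 689.44970703125), 87.55899810791016)
top knob top z 0.1562 0.1588 xy [0.5866 0.1588] [0.023 0.022 0.011] 165
 flange [0.5802 0.1546 0.1161] ((586.03369140625, 158.51881408691406), 37.920013427734375)
 ear z 0.1404
 hole [357 208  16  15 178] [364.4 214.8] [ 0.4819 -0.0761  0.1404] [0.0232 0.0246 0.    ]
 rack ((515.6468505859375, 195.72991943359375), (94.00064086914062, 252.24253845214844), 75.00572967529297)
 box+ ((554.8426513671875, -182.98402404785156), (239.91615295410156, 291.8312072753906), 11.429876327514648)
```

View pics/crop.png

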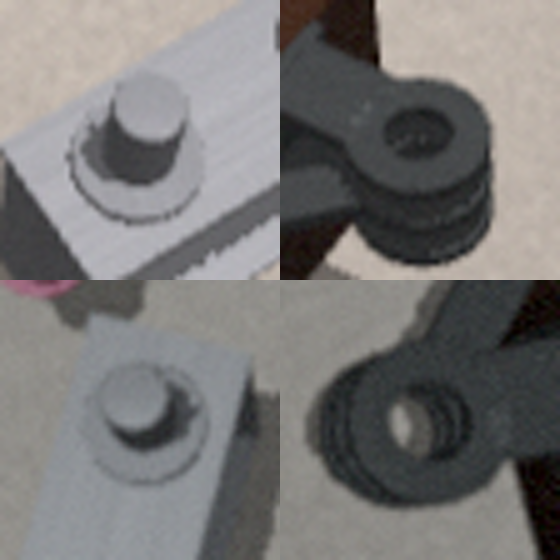

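The crop confirms it: a grey, tall round knob with its flange on the rack plate, and the fork ear's hole is in clear view. Both views agree on the positions:
- **Knob:** (0.5865, 0.1595), top at 0.156. The rack geometry also predicts (0.586, 0.160).
- **Hole:** (0.4825, -0.075), at 0.140.

The jaw direction of 73° already lies across the rack. Moving now.

Emit:
carry_out --motion '[-4.5,-2.6,0,0,0,0,-4.5,-2.6,0,0,0,0,-4.5,-2.6,0,0,0,0,-4.5,-2.6,0,0,0,0,-4.5,-2.6,0,0,0,0,-4.5,-2.6,0,0,0,0,-4.5,-2.6,0,0,0,0,-4.5,-2.6,0,0,0,0]' --hand 8.8 --grip_force 30

```text
clock: 1.5
tool_pos: [0.4662, 0.2941, 0.3029]
eef_rot: [0.146, 0.989, 0.0, 0.0]
contact_force: [1.3, 0.7, -0.6]
opening: 0.999
```

Emit:
carry_out --motion '[-4.5,-2.6,0,0,0,0,-4.5,-2.6,0,0,0,0,-4.5,-2.6,0,0,0,0,0,0,0,0,0,0,0,0,0,0,0,0]'

```text
clock: 2.12
tool_pos: [0.5712, 0.1824, 0.3026]
eef_rot: [0.146, 0.989, 0.0, -0.0]
contact_force: [0.4, 0.5, -0.3]
opening: 0.995
```

Emit:
carry_out --motion '[-2.1,-1.75,0,0,0,0,0,0,2,0,0,0,0,0,3,0,0,0,0,0,0,0,0,0]'

```text
clock: 2.62
tool_pos: [0.5845, 0.1604, 0.2511]
eef_rot: [0.144, 0.99, -0.001, -0.002]
contact_force: [0.1, -0.3, -0.1]
opening: 0.994
```

```bash
python3 - <<'E'
from h import *
p=snapshot("scene"); save(p,"s1.png",(200,120,400,270),3.5)
print(monitor.get_state()["tool_pos"])
E
```

```text
[0.58564351 0.16052929 0.25252461]
```

View pics/s1.png

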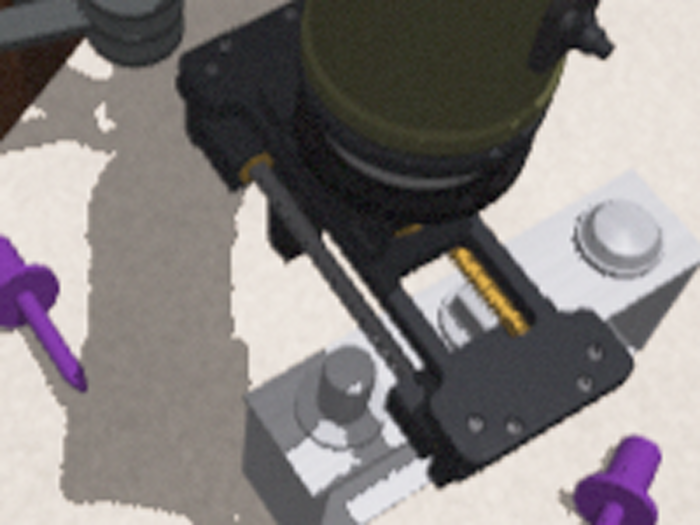

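The picture shows the open gripper above and slightly behind the knob in this oblique view (knob near crop (350,375)), with the jaws across the rack. The pose reads within 1.5 mm of plan, so I'll go down and grip.

Emit:
carry_out --motion '[0,0.1,3,0,0,0,0,0,2,0,0,0,0,0,1.5,0,0,0,0,0,0,0,0,0,0,0,0,0,0,0]'

```text
clock: 3.3
tool_pos: [0.5877, 0.1603, 0.1887]
eef_rot: [0.146, 0.989, 0.001, 0.001]
contact_force: [0.2, 0.5, 0.1]
opening: 0.999
```

Emit:
carry_out --motion '[0,0,0,0,0,0,0,0,0,0,0,0,0,0,0,0,0,0,0,0,0,0,0,0,0,0,0,0,0,0,0,0,0,0,0,0,0,0,0,0,0,0,0,0,0,0,0,0]' --hand 1.5 --grip_force 30

```text
clock: 4.3
tool_pos: [0.5871, 0.1599, 0.1877]
eef_rot: [0.146, 0.989, 0.0, -0.0]
contact_force: [0.0, -0.1, -0.1]
opening: 0.262
```

The opening of 23 mm matches the 24 mm knob, so it's gripped. Lifting straight up.

Emit:
carry_out --motion '[0,0,0,0,0,0,0,0,-1,0,0,0,0,0,-2,0,0,0,0,0,-3,0,0,0,0,0,-3,0,0,0,0,0,-3,0,0,0,0,0,-2,0,0,0,0,0,0,0,0,0]'

```text
clock: 5.3
tool_pos: [0.5877, 0.1601, 0.3296]
eef_rot: [0.146, 0.989, 0.001, 0.002]
contact_force: [-0.9, 0.0, -2.2]
opening: 0.265
```

```bash
python3 - <<'E'
from h import *
s=monitor.get_state(); print(s["tool_pos"],s["opening"],s["contact_force"])
p=snapshot("scene"); save(p,"s2.png",(180,80,400,270),3)
for r in finder.masks_of(p,"pin_knob"): print(r["p"],r["extent"])
E
```

```text
[0.58770656 0.16012026 0.32962915] 0.26505114514174716 [-0.87961657  0.02292782 -2.15237452]
0.88 [192.0, 188.1, 224.3, 229.9]
0.8 [290.1, 184.6, 317.5, 221.5]
0.68 [283.7, 274.3, 342.0, 302.0]
0.55 [359.0, 243.0, 386.1, 295.8]
```

View pics/s2.png

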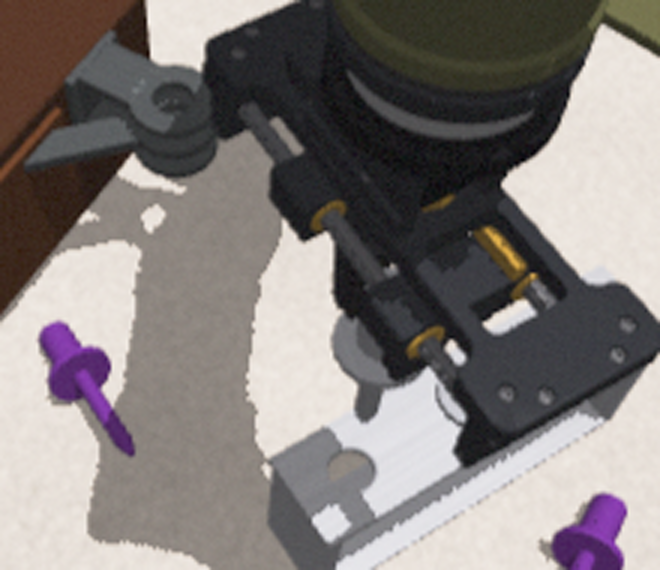

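The pin is out of the rack hole and hanging in the jaws, shank tip near crop (368,410). Tip height is about 0.18, so it clears the ear. Carrying it over the fork.

Emit:
carry_out --motion '[0.2,-1.5,0,0,0,0,0.4,-3,0,0,0,0,0.55,-4.2,0,0,0,0,0.55,-4.5,0,0,0,0,0.55,-4.5,0,0,0,0,0.5,-3.8,0,0,0,0,0.3,-2.5,0,0,0,0,0.2,-1.5,0,0,0,0]'

```text
clock: 6.4
tool_pos: [0.4808, -0.077, 0.3271]
eef_rot: [0.147, 0.989, -0.0, -0.001]
contact_force: [0.3, 0.9, -1.6]
opening: 0.267
```

Emit:
carry_out --motion '[0,0,0,0,0,0,0,0,0,0,0,0,0,0,0,0,0,0,0,0,0,0,0,0]'

```text
clock: 6.9
tool_pos: [0.4827, -0.0741, 0.3277]
eef_rot: [0.145, 0.989, 0.0, 0.0]
contact_force: [0.2, -0.3, -1.3]
opening: 0.265
```

```bash
python3 - <<'E'
from h import *
s=monitor.get_state(); print(s["clock"],s["tool_pos"],s["opening"],s["contact_force"])
out=[]
for n in("scene","top"):
    p=snapshot(n); R,t=T(p); w=cloud(p)
    K=np.array([[p["fx"],0,p["cx"]],[0,p["fy"],p["cy"]],[0,0,1]])
    g=s["tool_pos"]-[0,0,.045]
    pts=np.array([g-[0,0,.006+.0],g-[0,0,.032],g-[0,0,.107],[.4825,-.075,.14]])
    print(n,cv2.projectPoints(pts,np.array(p["rvec"],float),np.array(p["tvec"],float),K,None)[0].reshape(-1,2).round(1).tolist())
    save(p,n+"3.png",(140,30,340,180) if n=="scene" else (280,130,480,280),3.5)
    for r in finder.masks_of(p,"pin_knob"): print(round(r["p"],2),r["extent"])
E
cd pics; python3 -c "
import cv2,numpy as np
cv2.imwrite('b3.png',cv2.resize(np.vstack([cv2.imread('scene3.png'),cv2.imread('top3.png')]),(400,600)))"
```

```text
6.9 [ 0.48269308 -0.07412577  0.32767375] 0.26455240661109247 [ 0.18093534 -0.32078958 -1.26430255]
scene [[233.3, 54.4], [234.2, 67.4], [236.3, 99.9], [236.9, 112.9]]
0.75 [280.3, 273.9, 344.2, 301.4]
0.72 [196.2, 186.2, 226.6, 229.3]
0.59 [360.4, 244.4, 387.8, 297.1]
0.58 [220.8, 45.1, 240.9, 98.9]
top [[391.1, 206.4], [384.7, 208.3], [369.2, 212.7], [363.6, 214.5]]
0.96 [289.5, 139.1, 345.2, 156.5]
0.93 [176.6, 126.4, 204.7, 182.2]
0.78 [154.5, 176.3, 173.6, 237.2]
```

View pics/scene3.png

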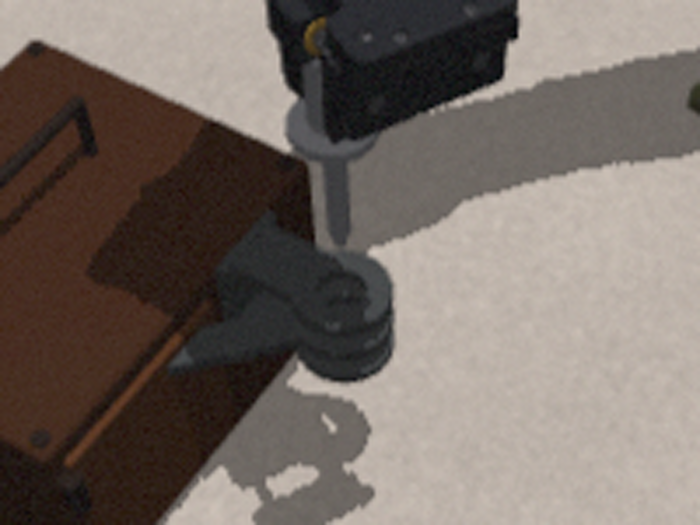

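The picture shows the pin hanging upright, tip at (237.4,100) against the predicted (236.3,99.9), and the hole at (237.4,113). Alignment is within about 2 mm. The flange will be home at TCP z ≈ 0.218. Going down in stages.

Emit:
carry_out --motion '[0,0,1.5,0,0,0,0,0,1.5,0,0,0,0,0,1.5,0,0,0,0,0,1,0,0,0,0,0,0,0,0,0,0,0,0,0,0,0]'

```text
clock: 7.85
tool_pos: [0.4827, -0.0749, 0.2731]
eef_rot: [0.146, 0.989, 0.0, 0.0]
contact_force: [-0.4, -0.7, -1.7]
opening: 0.261
```

```bash
python3 - <<'E'
from h import *
s=monitor.get_state(); print(s["tool_pos"],s["opening"],s["contact_force"],s["moment"])
a=snapshot("scene"); b=snapshot("top"); save(a,"a.png",(190,60,290,135),5); save(b,"b.png",(320,175,420,250),5)
cv2.imwrite("pics/s4.png",cv2.resize(np.vstack([cv2.imread("pics/a.png"),cv2.imread("pics/b.png")]),(400,600)))
E
```

```text
[ 0.48269843 -0.07489693  0.2730808 ] 0.26117763732332033 [-0.39972224 -0.696062   -1.74261142] [ 0.00959891 -0.01088686  0.044476  ]
```

View pics/s4.png

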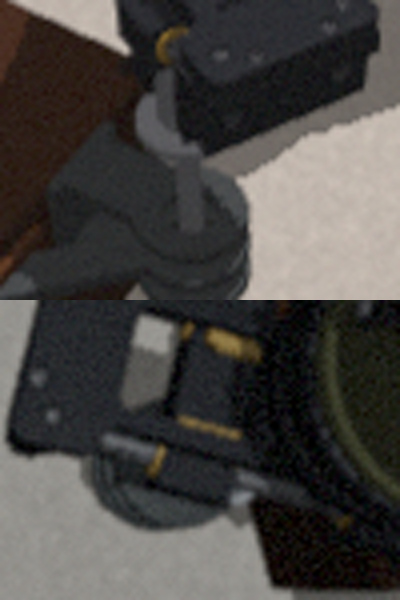

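The shank is entering the upper ear, at crop (190,230), and there is no contact force. Continuing down.

Emit:
carry_out --motion '[0,0,1,0,0,0,0,0,1,0,0,0,0,0,0,0,0,0]'

```text
clock: 8.32
tool_pos: [0.4818, -0.0748, 0.2517]
eef_rot: [0.146, 0.989, -0.0, -0.001]
contact_force: [-0.3, -0.1, -1.0]
opening: 0.261
```

Emit:
carry_out --motion '[0,0,1,0,0,0,0,0,1,0,0,0,0,0,0,0,0,0,0,0,0,0,0,0]'

```text
clock: 8.82
tool_pos: [0.4824, -0.0749, 0.2327]
eef_rot: [0.146, 0.989, 0.0, -0.0]
contact_force: [-0.5, 0.2, -1.9]
opening: 0.261
```

Emit:
carry_out --motion '[0,0,0.5,0,0,0,0,0,0.5,0,0,0,0,0,0.3,0,0,0,0,0,0,0,0,0]'

```text
clock: 9.32
tool_pos: [0.4823, -0.0749, 0.2194]
eef_rot: [0.146, 0.989, 0.0, -0.0]
contact_force: [0.7, -0.3, -2.0]
opening: 0.265
```

There's no contact on the way down, and the flange is about 1 to 2 mm above the ear. One small step more, then release and back off.

Emit:
carry_out --motion '[0,0,0.15,0,0,0,0,0,0,0,0,0,0,0,0,0,0,0]'

```text
clock: 9.7
tool_pos: [0.4825, -0.0749, 0.2183]
eef_rot: [0.146, 0.989, 0.0, 0.0]
contact_force: [-0.5, 0.3, -1.6]
opening: 0.263
```

Emit:
carry_out --motion '[0,0,0,0,0,0,0,0,0,0,0,0,0,0,0,0,0,0,0,0,0,0,0,0,0,0,0,0,0,0,0,0,0,0,0,0]' --hand 6

```text
clock: 10.45
tool_pos: [0.4824, -0.0749, 0.2182]
eef_rot: [0.146, 0.989, 0.0, -0.0]
contact_force: [0.1, 0.3, -0.5]
opening: 0.68
```

Emit:
carry_out --motion '[0,0,-1,0,0,0,0,0,-2,0,0,0,0,0,-4,0,0,0,0,0,-4,0,0,0,2,4,-1,0,0,0,2,5,0,0,0,0,2,5,0,0,0,0,0,0,0,0,0,0]'

```text
clock: 11.45
tool_pos: [0.4648, 0.0815, 0.3392]
eef_rot: [0.141, 0.99, 0.002, 0.0]
contact_force: [-0.4, -0.4, 0.4]
opening: 0.679
```

```bash
python3 - <<'E'
from h import *
s=monitor.get_state(); print(s["clock"],s["tool_pos"],s["opening"],s["contact_force"])
a=snapshot("scene"); b=snapshot("top"); save(a,"a.png",(190,60,290,135),5); save(b,"b.png",(320,175,420,250),5)
cv2.imwrite("pics/s5.png",cv2.resize(np.vstack([cv2.imread("pics/a.png"),cv2.imread("pics/b.png")]),(400,600)))
for p in(a,b):
    w=cloud(p); d=np.hypot(w[...,0]-.4825,w[...,1]+.075)
    k=w[(d<.025)&(w[...,2]>.176)&(w[...,2]<.22)]; f=w[(d<.03)&(w[...,2]>.1435)&(w[...,2]<.15)]
    print(len(k),k.mean(0).round(4),np.median(k[:,2]).round(4),k[:,2].max().round(4),np.median(f,0).round(4),len(f))
E
```

```text
11.45 [0.46476646 0.08147572 0.33921831] 0.6790330875707353 [-0.42040737 -0.38825952  0.42862609]
156 [ 0.4841 -0.0724  0.1853] 0.1868 0.1899 [ 0.4898 -0.0663  0.1473] 216<stdin>:8: RuntimeWarning: Mean of empty slice.
  ret = um.true_divide(
  return _methods._mean(a, axis=axis, dtype=dtype,
  ret = ret.dtype.type(ret / rcount)
Traceback (most recent call last):
ValueError: zero-size array to reduction operation maximum which has no identity
```

View pics/s5.png

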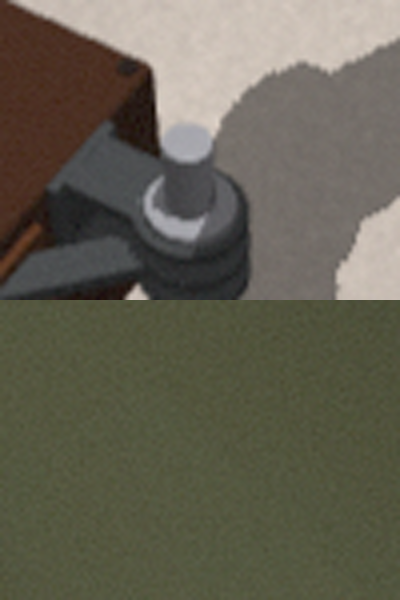

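The pin stands upright with its flange flat on the ear (knob top at crop (187,140)). The arm hides the top view. The scene depth reads the knob top at 0.187 (0.186 expected) and the flange top at 0.147 (0.146 expected), with the axis about 3 mm off. Nothing is touching, so I'm handing in.

```bash
python3 -c "
from plant import workorder; print(workorder.finish_job())"
```

```text
the job is handed in; nothing more can be done
None
```

I took the long grey pin from the end hole of the rack, lowered it through the fork without touching it, and let go. The arm then backed clear and I handed the job in at about 11.5 s. No verdict was reported.

- **Last checks (scene camera):**
  - The knob top reads 0.187 m (0.186 expected) and the flange top 0.147 m (0.146 expected), so the flange is down on the upper ear.
  - The knob is about 3 mm from the measured hole axis, and the pin looks upright in the picture.
  - Contact force on the robot was about zero.
- **Check that failed:** the top camera was blocked by the arm, so these last figures come from one view. The tip down in the lower ear can't be seen; that it is through is inferred from the flange height.

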